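# Clip the sample carousel onto its spindle

### The job

On the analyser's drive unit, secure the black sample carousel: take the open blue retaining clip from the grey mat and push it sideways, mouth first, into the groove under the spindle's head until it is fully home, the spindle at the bottom of its slot. Leave it released and lying flat on the carousel, and leave the closed blue ring and the small orange clip where they lie.

Things in the scene. Friction and masses are not known exactly. Their poses are not given: they have to be found in the camera images.
- clip: Blue plastic horseshoe, 8 mm thick, 45 g, flat on the 3 mm grey mat. Origin: underside, where the spindle's axis lies when home; x out of the mouth, z up. Slot 28 mm wide, bottom at x=-10 mm; flares from x=20 to a 47 mm mouth at the tips, x=34. Outside 56 mm wide, tips 65. Tail 16 mm wide back to x=-66; grip its upright tab from above: x=-66 to -46, 16 wide in y (flush with tail), top 44 mm up.
- spindle (a point): On the fixed vertical steel spindle's axis, level with the flat top of the round black carousel (208 mm across, 60 mm above the table, does not turn) on a steel drive unit 250 x 220 mm. Up from that top: groove with a neck of 20 mm diameter, 16 mm high, then a head of 44 mm diameter, 10 mm thick. A clip sliding on the carousel passes under the head, from any side. z up; yaw means nothing.
- closed_ring: Bystander on the mat: blue plastic ring, closed all round (hole 28 mm, outside 56 mm, 8 mm thick), with the same tail and 44 mm high tab as the clip at x=-66 to -46 mm. Origin: ring's centre, underside. Leave it alone.
- small_clip: Bystander on the mat: orange plastic open clip, 8 mm thick, same tail and tab as the blue one at x=-66 to -46 mm, but its slot is only 12 mm wide (outside 48 mm), too narrow for this spindle. Origin: in the slot, 34 mm behind the tips, underside; x out of its mouth. Leave it alone.
Mind the look-alikes: they are no part of the job. Leave any green look-alike of the clip alone.

How it is judged (in metres and radians):
At the end, for the whole second after the job is handed in: The clip is at rest in the groove: its origin within 10 mm (horizontally) of the spindle's axis, its underside within 4 mm of the carousel's top, tilted less than 10 degrees (horizontal distance between clip and spindle below 0.01 m and z of clip in the frame of spindle between -0.004 and 0.004 m and angle between clip's own z axis and vertical below 0.17 rad and linear speed of clip below 0.02 m/s); the robot touches nothing.
It fails at once if the closed blue ring is moved more than 30 mm (distance of closed_ring from where it was at the start of the episode above 0.03 m).
It fails at once if the small orange clip is moved more than 30 mm (distance of small_clip from where it was at the start of the episode above 0.03 m).
It also fails if it takes over 40 s, if anything falls off the work surface, if the arm or the gripper's body presses on something with over 40 N, if the wrist force passes 120 N, or if a joint passes its speed limit or range.

### The arm

A 6-joint arm with a two-finger parallel gripper is mounted at the origin on the work surface. World frame = base frame: x ahead of the robot, y to its left, z up, the work surface at z = 0. Lengths are in mm, angles in rad, forces in N, time in s.
With the tool pointing down it reaches from about 275 to 750 mm from the base axis. Payload 10.2 kg.
Tool frame: the origin (TCP) lies at the very end of the fingers, on their centre line; the grasp point (between the pads) lies ctrl.grip_depth behind it (ctrl.grip_depth is the distance from the TCP to the grasp point, in mm); z points along the fingers, y is the direction in which the jaws open and shut (so a half turn about z gives the same grasp; the last joint's range is limited). The gripper opens to 85 mm and grips with 20 to 120 N. Pads are 22 mm wide; open, the fingers measure 114 mm over their backs; the gripper's body (76 mm by 85 mm) begins 54 mm behind the grasp point. The pads swing forward as they close: fully open they stand 13 mm farther back than shut.
Start: joints at [-1.536, 0.313, 1.498, -0, 1.331, -0.223], TCP at [133.837, -507.66, 231.294] pointing down, gripper open.
Joint ranges: [-2.94, 2.94], [-0.97, 2.17], [0.19, 2.56], [-1.23, 4.37], [0.02, 3.11], [-2.88, 2.88]. Speed limits (rad/s): [2.39, 2.39, 3.01, 3.14, 3.14, 3.14].

### API

Orientations are given as a unit quaternion [w, x, y, z].
In Python, from rig import telemetry, eyes, ctrl, nets gives the robot as it stands. The module is installed in compiled form; this text tells all that it offers.
- The arm moves only by the tool drive_tool, never from a script. Its argument "series" is text: rows parted by semicolons, each of 7 numbers parted by spaces: the shift along the tool's x, y, z normalised to -1 to 1, where 1 is 0.12 m, then the turn, a rotation vector about the tool's x, y, z normalised to -1 to 1, where 1 is 0.5 rad, then the opening, from 0 (shut) to 1 (fully open). In form: tx ty tz wx wy wz hand; .... A call has 1 to 20 rows; each row is the pose to reach, as a shift and turn from the pose measured when the call began, along the tool's axes at that moment; what a row does not reach only later rows make up. A row lasts 1/10 s, in which the tool goes at most 50 mm and 8.59 degrees, less where a joint would pass 70% of its speed; a pose out of reach is approached as far as the arm can. A call with a number of a shift or a turn outside -1 to 1 is refused whole. A call with a gripper value outside its range is refused whole. The fingers move at their own pace and stop on an object; "newtons" is the grip in N (left out, the last holds). Time passes only in rows, so rows that repeat a pose let the fingers close. It gives the time, the measured TCP pose, the force and the opening at its end, in the units of the state.
- telemetry.sense(): the state, without advancing time (a new reading comes with each control period).
- eyes.capture(name): name is "side" or "top"; returns a dict with "frame" (384x512x3 uint8, red, green, blue), "fx", "fy", "cx", "cy" (pixels), "D" ([k1, k2, p1, p2, k3] as OpenCV has them; the pictures are not rectified), "view" (4x4, takes a point from world to camera coordinates). Camera axes: x right, y up, looking along -z (the intrinsics and any distortion apply to the point x, -y, -z); pixel columns grow to the right and rows downward; lengths in mm; the calibration is good to about 2 mm. A picture is of the moment at which its call begins. There is no depth.
- ctrl.finish_job(): hands the job in, once; it reports no verdict.
Trained networks look in a picture, given as the dict that the camera call returned (one of the last four; its "shot" number tells which), for a name from the list of things; names that differ only in an ending like _2 or _b are one class to them, and where a whole thing is asked for, a point or a joint stands for the part that bears it (a point fixed in the world has none). Each returns a list of dicts, best first, with "confidence" (0 to 1); they miss things now and then, are a little off and sometimes report something else, mostly with a low value. They report only what shows in the picture. A call takes as long as a camera call. They do not tell look-alikes from the thing itself.
- nets.spot_in(name, picture): "rect" ([left, top, right, bottom] in pixels, round what is visible of it).
The state is a dict: "time_s": time; "joints": joint angles; "dq": joint speeds; "tau": joint torques, N m; "eef_pos": TCP position; "ee_rot": TCP orientation; "force": force on the tool from outside, world axes, zero at the start; "wrist_torque": the same for the moment, N m; "grip_width": opening from 0.0 (shut) to 1.0 (fully open).
Only numpy, scipy, OpenCV 4.12 (cv2) and the standard library are available. Lean on these libraries where they do the work, as an engineer would, in place of code of your own. Each camera call takes 0.05 s, during which the arm holds its last target. There are 200 camera calls.

## Working session

There is one attempt and no reset: what is moved stays moved. The work goes in short steps, Python scripts to look and compute and a tool call to move; the robot and the scene stay as the last step left them, time stands still between calls to the robot, and variables do not carry over. Pictures are saved under pics/ and viewed, about 8 in all and at most 12, crops included, and the job is handed in when it is done.

Besides the shell and the picture viewer there is one more tool, called after ">>>" by a JSON object that holds its "fn" and its "kwargs", one argument or row to a line. drive_tool: Moves the arm, as the interface text tells. Scaled input: -1 to 1 covers 0.12 m each way for a shift and 0.5 rad each way for a turn. Its arguments: {"type":"object","properties":{"series":{"type":"string"},"newtons":{"type":"number"}},"required":["series"]}

```bash
mkdir -p pics; cat > h.py <<'E'
import numpy as np, cv2
from rig import telemetry, eyes, ctrl, nets
def cap(n,f=None):
    p=eyes.capture(n)
    if f: cv2.imwrite('pics/'+f,cv2.cvtColor(p['frame'],cv2.COLOR_RGB2BGR))
    return p
def K(p): return np.array([[p['fx'],0,p['cx']],[0,p['fy'],p['cy']],[0,0,1.]])
def px2w(p,uv,z):
    "pixels -> world xy on plane z"
    q=cv2.undistortPoints(np.array(uv,float).reshape(-1,1,2),K(p),np.array(p['D'],float))[:,0]
    V=np.array(p['view']);R=V[:3,:3];c=-R.T@V[:3,3]
    d=np.c_[q[:,0],-q[:,1],-np.ones(len(q))]@R
    return c+d*((z-c[2])/d[:,2])[:,None]
def w2px(p,P):
    V=np.array(p['view']);X=np.atleast_2d(P)@V[:3,:3].T+V[:3,3]
    X=X*[1,-1,-1]
    return cv2.projectPoints(X,np.zeros(3),np.zeros(3),K(p),np.array(p['D'],float))[0][:,0]
E
python3 - <<'E'
from h import *
for n in('top','side'):
    p=cap(n,n+'0.png')
    V=np.array(p['view']);print(n,(-V[:3,:3].T@V[:3,3]).round(),p['fx'],p['D'])
    for t in('clip','closed_ring','small_clip','spindle'):
        try: print(t,[(np.round(d['rect']).tolist(),round(d['confidence'],2)) for d in nets.spot_in(t,p)])
        except Exception as e: print(t,e)
a,b=cv2.imread('pics/top0.png'),cv2.imread('pics/side0.png')
s=telemetry.sense();print(s['eef_pos'],s['ee_rot'],s['grip_width'],ctrl.grip_depth)
E
```

```text
top [ 425.  -20. 1220.] 479.02464829903016 [-0.04519484  0.          0.          0.          0.        ]
clip [([331.0, 123.0, 357.0, 160.0], 0.8), ([312.0, 180.0, 354.0, 208.0], 0.56)]
closed_ring [([316.0, 216.0, 358.0, 242.0], 0.7)]
small_clip [([313.0, 253.0, 358.0, 274.0], 0.81)]
spindle [([124.0, 171.0, 234.0, 288.0], 0.7)]
side [ 496. -937.  706.] 473.4525607608529 [-0.19828818  0.          0.          0.          0.        ]
clip [([258.0, 263.0, 285.0, 299.0], 0.91), ([322.0, 273.0, 372.0, 298.0], 0.58)]
closed_ring []
small_clip [([179.0, 259.0, 205.0, 298.0], 0.9)]
spindle [([179.0, 146.0, 284.0, 207.0], 0.81)]
[ 133.83937595 -507.63348415  231.27013998] [-3.26839612e-05  9.91702541e-01  1.28553763e-01 -2.91125147e-06] 0.9979914858018316 18.700000000000003
```

View pics/top0.png

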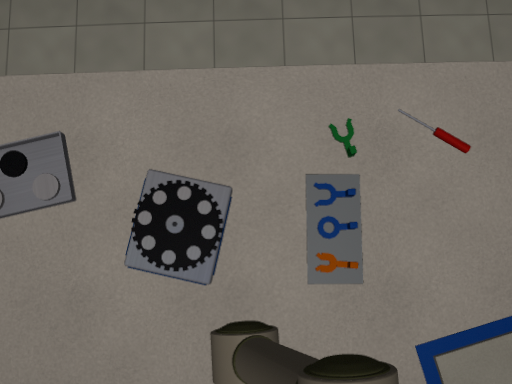

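View pics/side0.png

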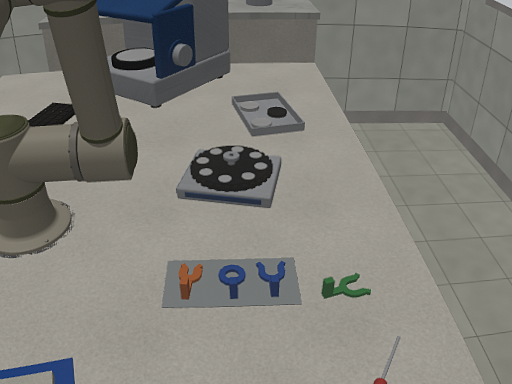

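Candidates in the top picture: the blue open clip (333,194), the closed blue ring (335,228), the orange narrow clip (336,263) and the green look-alike (344,137). I choose the blue open one at (333,194) and check it in a crop.

```bash
python3 - <<'E'
from h import *
from scipy.optimize import minimize
p=cap('top','t1.png');q=cap('side','s1.png')
f=p['frame'];c=cv2.resize(f[170:285,295:370],None,fx=5,fy=5,interpolation=cv2.INTER_CUBIC)
c2=cv2.resize(q['frame'][250:310,155:305],None,fx=2.6,fy=5.2*.5,interpolation=cv2.INTER_CUBIC)
out=np.zeros((575,375+c2.shape[1],3),np.uint8);out[:,:375]=c;out[:c2.shape[0],375:]=c2
s=cv2.resize(f[165:290,120:240],None,fx=3.2,fy=3.2);out[170:170+s.shape[0],375:375+s.shape[1]]=s[:405]
cv2.imwrite('pics/crop1.png',out[:,:,::-1])
# model points of the clip (silhouette raster) fitted to the mask in both views
def raster():
    pts=[]
    for x in np.arange(-66,34.1,1.5):
        for y in np.arange(-32,32.1,1.5):
            ay=abs(y)
            o=28+max(0,(x-20)/14*4.5); i=14+max(0,(x-20)/14*9.5)
            body=(x>=0 and i<=ay<=o) or (x<0 and np.hypot(x,y)<28 and not(ay<14 and x>-10 and (x>4 or np.hypot(x-4,y)<14)))
            tail=x<-20 and ay<=8
            if body or tail: pts+= [(x,y,8)]
            if x<=-46 and ay<=8: pts+=[(x,y,z) for z in range(8,45,4)]
    return np.array(pts)
M=raster()
def mask(p,box):
    h=cv2.cvtColor(p['frame'],cv2.COLOR_RGB2HSV);m=cv2.inRange(h,(105,120,40),(125,255,255))
    o=np.zeros_like(m);l,t,r,b=box;o[t:b,l:r]=m[t:b,l:r];return o
ms=[(p,mask(p,(305,176,362,211))),(q,mask(q,(252,258,292,302)))]
def world(v):
    cs,sn=np.cos(v[2]),np.sin(v[2])
    return np.c_[v[0]+cs*M[:,0]-sn*M[:,1],v[1]+sn*M[:,0]+cs*M[:,1],M[:,2]+3]
def cost(v,each=False):
    r=[]
    for pic,m in ms:
        u=w2px(pic,world(v));n=np.zeros((384*2,512*2),np.uint8)
        for a,b in np.round(u*2).astype(int): cv2.circle(n,(int(a),int(b)),2,255,-1)
        n=cv2.resize(n,(512,384),interpolation=cv2.INTER_AREA)
        r.append(1-np.minimum(n,m).sum()/np.maximum(n,m).sum())
    return r if each else sum(r)
mm=ms[0][1];ys,xs=np.nonzero(mm);print(len(xs),(ms[1][1]>0).sum())
ce=px2w(p,[[xs.mean(),ys.mean()]],11)[0];print('centroid',ce)
a,b=px2w(p,[[316,194],[352,193]],11);th=np.arctan2(*(a-b)[1::-1]);print('th',th)
best=min((minimize(cost,[ce[0]+dx+15*np.cos(th),ce[1]+15*np.sin(th),th+dt],method='Nelder-Mead',options=dict(initial_simplex=np.array([ce[0]+dx+15*np.cos(th),ce[1]+15*np.sin(th),th+dt])+np.array([[0,0,0],[8,0,0],[0,8,0],[0,0,.1]]))) for dx in(-5,5) for dt in(-.06,.06)),key=lambda r:r.fun)
print(best.x,best.fun,cost(best.x,True))
v=best.x;t=v[:2]-56*np.array([np.cos(v[2]),np.sin(v[2])]);print('tab',t)
# spindle: hough on head top/carousel rim
g=cv2.cvtColor(f,cv2.COLOR_RGB2GRAY);k=cv2.inRange(cv2.cvtColor(f,cv2.COLOR_RGB2HSV),(0,0,0),(180,255,45))
k[:160]=0;k[295:]=0;k[:,:115]=0;k[:,245:]=0
cn=max(cv2.findContours(k,0,2)[0],key=cv2.contourArea);e=cv2.fitEllipse(cv2.convexHull(cn));print('car ellipse',e,px2w(p,[e[0]],60))
g3=cv2.GaussianBlur(cv2.resize(g[205:245,155:195],None,fx=8,fy=8,interpolation=3),(0,0),4)
hc=cv2.HoughCircles(g3,3,1.5,100,param1=100,param2=.5,minRadius=56,maxRadius=110)
if hc is not None: 
    h=hc[0,0];u=[(h[0]+.5)/8-.5+155,(h[1]+.5)/8-.5+205];print('head',u,h[2]/8,px2w(p,[u],86))
E
```

```text
370 413
centroid [ 595.13306154 -220.25000987   11.        ]
th 1.5699407235374152
[ 593.6125106  -207.41365814    1.55403052] 0.584575756148697 [np.float64(0.3365741459353436), np.float64(0.24800161021335332)]
tab [ 592.67366958 -263.40578774]
car ellipse ((176.71481323242188, 225.1761474609375), (89.52104949951172, 91.48104095458984), 54.471900939941406) [[521.12729096 170.9286206   60.        ]]
```

View pics/crop1.png

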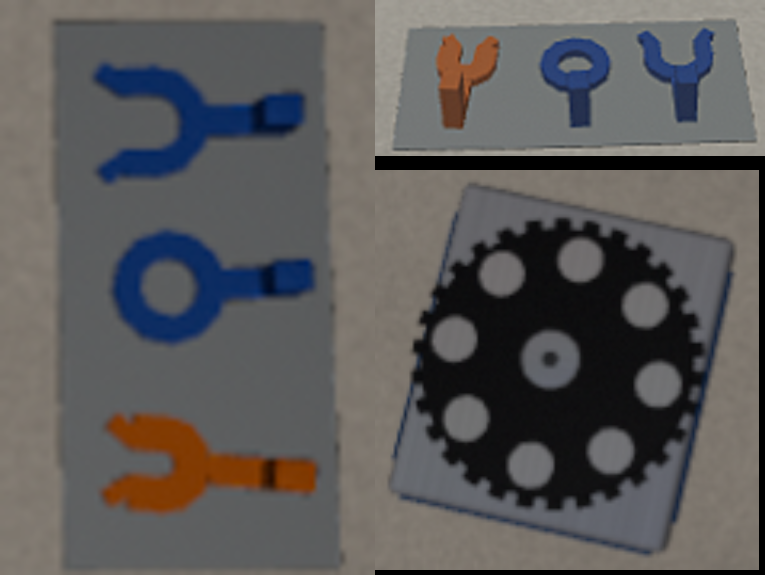

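The crop confirms an open blue clip, tab on the right and mouth left (world +y); the head centre is at about px (174.7,224.4). Next I check these numbers and start moving.

```bash
cat >> h.py <<'E'
from scipy.spatial.transform import Rotation as Ro
def go(x,y,z,yaw):
    "normalised drive row to reach TCP x,y,z with tool x at yaw, tool down"
    s=telemetry.sense();w,a,b,c=s['ee_rot'];R=Ro.from_quat([a,b,c,w])
    T=Ro.from_matrix(np.array([[np.cos(yaw),np.sin(yaw),0],[np.sin(yaw),-np.cos(yaw),0],[0,0,-1]]).astype(float))
    d=R.inv().apply(np.array([x,y,z])-s['eef_pos'])/120
    r=(R.inv()*T).as_rotvec()/.5
    print('t',s['time_s'],'pos',np.round(s['eef_pos'],1),'F',np.round(s['force'],1),'g',round(s['grip_width'],3));print('shift',d.round(3),'turn',r.round(3))
E
python3 - <<'E'
from h import *
p=cap('top');q=cap('side')
print('head top',px2w(p,[[174.7,224.4]],86),'tab top centre',px2w(p,[[352,192]],47))
S=px2w(p,[[174.7,224.4]],86)[0]
print('side px of spindle head',w2px(q,S))
for pic,n,b in((p,'t',(300,165,370,295)),(q,'s',(245,250,300,310))):
    pass
v=np.array([593.6,-207.4,1.554])
def W(x,y,z):
    c,s=np.cos(v[2]),np.sin(v[2]);return [v[0]+c*x-s*y,v[1]+s*x+c*y,z+3]
box=[W(x,y,44) for x,y in((-66,-8),(-46,-8),(-46,8),(-66,8))]
sl=[W(x,y,8) for x,y in((34,-32.5),(20,-28),(0,-28),(-28,0),(0,28),(20,28),(34,32.5),(34,23.5),(20,14),(0,14),(-10,0),(0,-14),(20,-14),(34,-23.5))]
o=[]
for pic,(l,t,r,b) in((p,(300,165,370,225)),(q,(240,250,310,310))):
    im=cv2.resize(np.ascontiguousarray(pic['frame'][t:b,l:r]),None,fx=5.5,fy=5.5,interpolation=3)
    for P,col in((box,(255,255,0)),(sl,(255,0,0))):
        u=(w2px(pic,P)-[l,t]+.5)*5.5;cv2.polylines(im,[u.astype(int)],True,col,1)
    o.append(cv2.resize(im,(385,330)))
h=q['frame'][140:210,170:290].copy();h=cv2.resize(h,None,fx=2,fy=2);u=(w2px(q,S)[0]-[170,140]+.5)*2;cv2.circle(h,tuple(u.astype(int).tolist()),2,(255,0,0),-1)
im=np.zeros((480,770,3),np.uint8);im[:330]=np.hstack(o);im[335:475,:240]=h
cv2.imwrite('pics/fit.png',im[:,:,::-1])
go(593,-263,231,1.554)
E
```

```text
head top [[520.94371996 171.43612096  86.        ]] tab top centre [[ 592.07981694 -261.74580353   47.        ]]
side px of spindle head [[230.20006178 154.43231288]]
t 0.7 pos [ 133.9 -507.7  231.3] F [ 0.5 -0.5  0.4] g 0.998
shift [ 4.22e+00 -9.96e-01  2.00e-03] turn [ 0.     0.    -2.592]
```

View pics/fit.png

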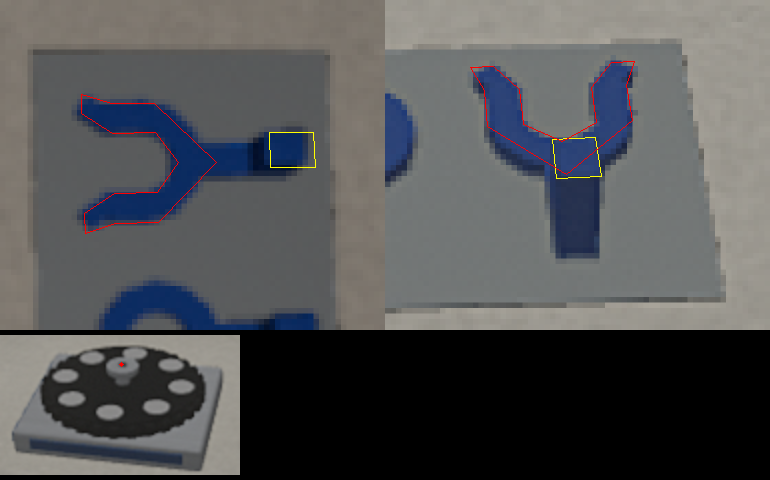

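The fit agrees with both views to about 3 mm (tab at about (592.5,-262), yaw 1.554), and the spindle at (521,171) lands on the head centre in the side picture. Moving.

>>> {"fn": "drive_tool", "kwargs": {
  "series": "1 -0.25 0 0 0 -0.6 1;1 -0.25 0 0 0 -0.6 1;1 -0.25 0 0 0 -0.6 1",
  "newtons": 40
}}

```text
time_s: 1.0
eef_pos: [244.6, -446.3, 231.5]
ee_rot: [0.0, 0.961, 0.278, 0.0]
force: [-0.4, 0.5, 0.0]
grip_width: 1.0
```

```bash
python3 -c "
from h import *
go(592.5,-262,200,1.554)"
```

```text
t 1.0 pos [ 244.6 -446.3  231.5] F [-0.4  0.5  0. ] g 1.0
shift [3.271 0.251 0.264] turn [ 1.00e-03 -1.00e-03 -1.98e+00]
```

>>> {"fn": "drive_tool", "kwargs": {
  "series": "1 0.08 0 0 0 -0.6 1;1 0.08 0 0 0 -0.6 1;1 0.08 0 0 0 -0.6 1"
}}

```text
time_s: 1.3
eef_pos: [353.8, -388.2, 231.7]
ee_rot: [0.0, 0.907, 0.422, 0.001]
force: [-0.8, 0.9, 0.1]
grip_width: 0.996
```

```bash
python3 -c "
from h import *
go(592.5,-262,200,1.554)"
```

```text
t 1.3 pos [ 353.8 -388.2  231.7] F [-0.8  0.9  0.1] g 0.996
shift [2.085 0.843 0.267] turn [ 2.000e-03 -1.000e-03 -1.366e+00]
```

>>> {"fn": "drive_tool", "kwargs": {
  "series": "1 0.4 0 0 0 -0.65 1;1 0.4 0 0 0 -0.65 1;1 0.4 0 0 0 -0.65 1;1 0.4 0 0 0 -0.65 1"
}}

```text
time_s: 1.7
eef_pos: [470.6, -325.0, 231.5]
ee_rot: [0.0, 0.825, 0.565, 0.001]
force: [-0.8, -0.7, 0.2]
grip_width: 0.999
```

```bash
python3 -c "
from h import *
go(592.5,-262,200,1.554)"
```

```text
t 1.7 pos [ 470.6 -325.   231.5] F [-0.8 -0.7  0.2] g 0.999
shift [0.857 0.757 0.265] turn [ 0.003 -0.002 -0.706]
```

>>> {"fn": "drive_tool", "kwargs": {
  "series": "0.857 0.757 0.265 0.003 -0.002 -0.706 0.75;0.857 0.757 0.265 0.003 -0.002 -0.706 0.75;0.857 0.757 0.265 0.003 -0.002 -0.706 0.75;0.857 0.757 0.265 0.003 -0.002 -0.706 0.75;0.857 0.757 0.265 0.003 -0.002 -0.706 0.75"
}}

```text
time_s: 2.2
eef_pos: [592.3, -262.0, 199.4]
ee_rot: [-0.0, 0.713, 0.701, -0.0]
force: [-0.3, -1.1, 0.7]
grip_width: 0.749
```

```bash
python3 -c "
from h import *
go(592.5,-262,80,1.554)"
```

```text
t 2.2 pos [ 592.3 -262.   199.4] F [-0.3 -1.1  0.7] g 0.749
shift [-0.001  0.002  0.995] turn [-0.002 -0.001  0.   ]
```

>>> {"fn": "drive_tool", "kwargs": {
  "series": "0 0 0.995 0 0 0 0.75;0 0 0.995 0 0 0 0.75;0 0 0.995 0 0 0 0.75;0 0 0.995 0 0 0 0.75"
}}

```text
time_s: 2.6
eef_pos: [589.9, -262.4, 77.5]
ee_rot: [-0.003, 0.714, 0.7, -0.001]
force: [-0.9, 0.6, 1.3]
grip_width: 0.752
```

```bash
python3 -c "
from h import *
q=cap('side');p=cap('top')
a=cv2.resize(q['frame'][200:320,150:320],None,fx=4,fy=4,interpolation=3)
cv2.imwrite('pics/above.png',a[:,:,::-1])
go(592.5,-262,13,1.554)"
```

```text
t 2.7 pos [ 592.1 -263.3   81.8] F [-0.1  0.6  0.9] g 0.751
shift [0.011 0.002 0.573] turn [ 0.002  0.002 -0.003]
```

View pics/above.png

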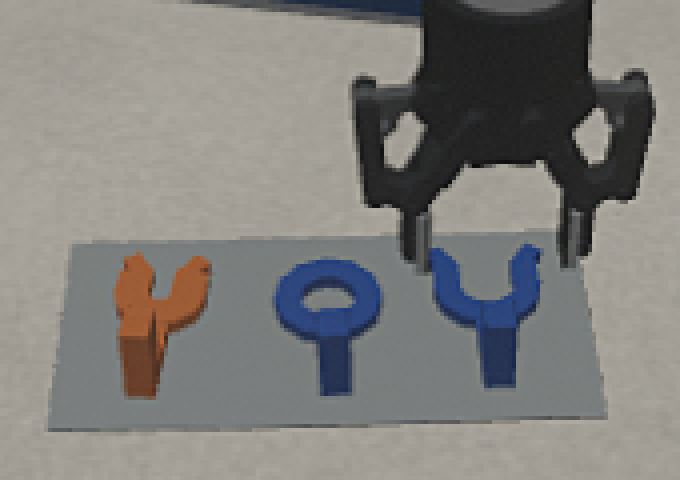

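The fingers (crop x 420 and 570) straddle the tab (x 500), well clear of the ring. Descending and gripping.

>>> {"fn": "drive_tool", "kwargs": {
  "series": "0.01 0 0.25 0 0 0 0.75;0.01 0 0.45 0 0 0 0.75;0.01 0 0.56 0 0 0 0.75;0.01 0 0.56 0 0 0 0.75;0.01 0 0.56 0 0 0 0.75;0.01 0 0.56 0 0 0 0;0.01 0 0.56 0 0 0 0;0.01 0 0.56 0 0 0 0;0.01 0 0.56 0 0 0 0;0.01 0 0.56 0 0 0 0;0.01 0 0.56 0 0 0 0;0.01 0 0.56 0 0 0 0;0.01 0 0.56 0 0 0 0",
  "newtons": 60
}}

```text
time_s: 4.0
eef_pos: [592.6, -262.3, 15.3]
ee_rot: [0.001, 0.714, 0.701, 0.0]
force: [-1.0, 0.6, 4.8]
grip_width: 0.176
```

```bash
python3 -c "
from h import *
go(592.5,-262,130,1.554)"
```

```text
t 4.0 pos [ 592.6 -262.3   15.3] F [-1.   0.6  4.8] g 0.176
shift [ 0.001  0.001 -0.956] turn [ 0.004  0.003 -0.003]
```

>>> {"fn": "drive_tool", "kwargs": {
  "series": "0 0 -0.2 0 0 0 0;0 0 -0.5 0 0 0 0;0 0 -0.8 0 0 0 0;0 0 -0.96 0 0 0 0;0 0 -0.96 0 0 0 0;0 0 -0.96 0 0 0 0"
}}

```text
time_s: 4.6
eef_pos: [592.0, -261.9, 129.4]
ee_rot: [0.001, 0.714, 0.701, -0.0]
force: [0.3, 0.4, -1.0]
grip_width: 0.177
```

```bash
python3 - <<'E'
from h import *
q=cap('side');p=cap('top')
a=cv2.resize(q['frame'][150:320,150:350],None,fx=2.2,fy=2.2,interpolation=3)
b=cv2.resize(p['frame'][150:290,290:400],None,fx=2.5,fy=2.5,interpolation=3)
im=np.zeros((374,720,3),np.uint8);im[:a.shape[0],:440]=a;im[:350,440:715]=b
cv2.imwrite('pics/lift.png',im[:,:,::-1])
go(521,20,130,1.571)
E
```

```text
t 4.7 pos [ 591.7 -261.7  128.5] F [-0.2 -0.1 -0.8] g 0.176
shift [ 2.337 -0.632 -0.012] turn [-0.002 -0.    -0.037]
```

View pics/lift.png

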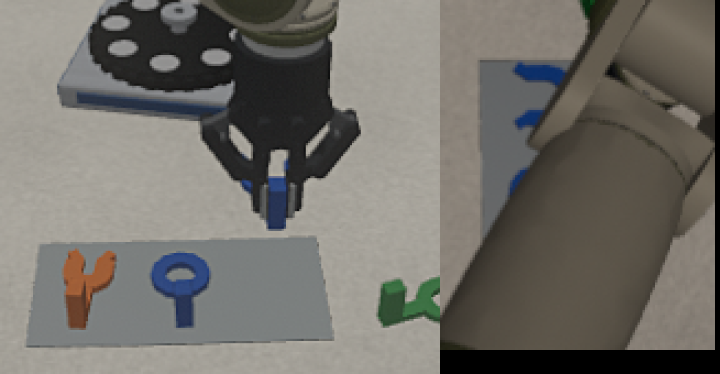

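The clip is held by its tab, the ring and orange clip undisturbed. Carrying on.

>>> {"fn": "drive_tool", "kwargs": {
  "series": "0.3 -0.08 0 0 0 -0.01 0;0.65 -0.18 0 0 0 -0.02 0;1 -0.3 0 0 0 -0.037 0;1 -0.3 0 0 0 -0.037 0"
}}

```text
time_s: 5.1
eef_pos: [556.1, -136.4, 127.2]
ee_rot: [-0.003, 0.706, 0.709, -0.001]
force: [1.1, -1.5, -0.7]
grip_width: 0.176
```

>>> {"fn": "drive_tool", "kwargs": {
  "series": "0.3 -0.08 0 0 0 0 0;0.65 -0.18 0 0 0 0 0;1 -0.3 0 0 0 0 0;1 -0.3 0 0 0 0 0;1 -0.3 0 0 0 0 0"
}}

```text
time_s: 5.6
eef_pos: [519.5, -16.4, 127.1]
ee_rot: [-0.003, 0.705, 0.709, -0.001]
force: [-0.5, 0.2, 0.1]
grip_width: 0.179
```

```bash
python3 - <<'E'
from h import *
go(521,20,90,1.571)
E
```

```text
t 5.6 pos [519.5 -16.4 127.1] F [-0.5  0.2  0.1] g 0.179
shift [0.303 0.016 0.31 ] turn [-0.011 -0.006  0.011]
```

>>> {"fn": "drive_tool", "kwargs": {
  "series": "0.2 0.016 0.15 -0.011 -0.006 0.011 0;0.303 0.016 0.31 -0.011 -0.006 0.011 0;0.303 0.016 0.31 -0.011 -0.006 0.011 0;0.303 0.016 0.31 -0.011 -0.006 0.011 0"
}}

```text
time_s: 6.0
eef_pos: [521.4, 18.8, 90.0]
ee_rot: [-0.0, 0.707, 0.707, -0.0]
force: [-0.4, -0.1, -0.3]
grip_width: 0.174
```

```bash
python3 - <<'E'
from h import *
q=cap('side');p=cap('top')
a=cv2.resize(q['frame'][120:220,165:300],None,fx=3,fy=3,interpolation=3)
b=cv2.resize(p['frame'][160:300,120:250],None,fx=2.8,fy=2.8,interpolation=3)
im=np.zeros((395,780,3),np.uint8);im[:a.shape[0],:405]=a;im[:b.shape[0],410:410+b.shape[1]]=b
cv2.imwrite('pics/pre.png',im[:,:,::-1])
h=cv2.cvtColor(p['frame'],cv2.COLOR_RGB2HSV);m=cv2.inRange(h,(105,150,40),(125,255,255));m[:,:120]=0;m[:,260:]=0;m[:190]=0;m[262:]=0
ys,xs=np.nonzero(m);s=telemetry.sense();z=s['eef_pos'][2]-12.3+8
for c in range(xs.min(),xs.max()+1): 
    r=ys[xs==c];print(c,r.min(),r.max(),len(r),px2w(p,[[c,r.min()],[c,r.max()]],z)[:,:2].round(0).tolist()) if len(r) else 0
go(521,20,75,1.571)
E
```

```text
127 249 249 1 [[466.0, 285.0], [466.0, 285.0]]
128 245 245 1 [[475.0, 283.0], [475.0, 283.0]]
129 241 241 1 [[484.0, 280.0], [484.0, 280.0]]
208 232 232 1 [[501.0, 92.0], [501.0, 92.0]]
209 231 233 3 [[503.0, 90.0], [498.0, 90.0]]
210 231 233 3 [[503.0, 88.0], [498.0, 88.0]]
211 231 233 3 [[503.0, 85.0], [498.0, 85.0]]
212 231 233 3 [[503.0, 83.0], [498.0, 83.0]]
213 232 233 2 [[500.0, 81.0], [498.0, 81.0]]
214 232 233 2 [[500.0, 78.0], [498.0, 78.0]]
215 232 234 3 [[500.0, 76.0], [496.0, 76.0]]
216 232 234 3 [[500.0, 74.0], [495.0, 74.0]]
217 232 234 3 [[500.0, 71.0], [495.0, 71.0]]
218 232 233 2 [[500.0, 69.0], [498.0, 69.0]]
219 233 233 1 [[498.0, 66.0], [498.0, 66.0]]
222 233 234 2 [[497.0, 59.0], [495.0, 59.0]]
t 6.1 pos [521.7  18.8  90.8] F [ 0.2 -0.4 -0.5] g 0.177
shift [ 0.01  -0.006  0.132] turn [ 0.003  0.001 -0.003]
```

View pics/pre.png

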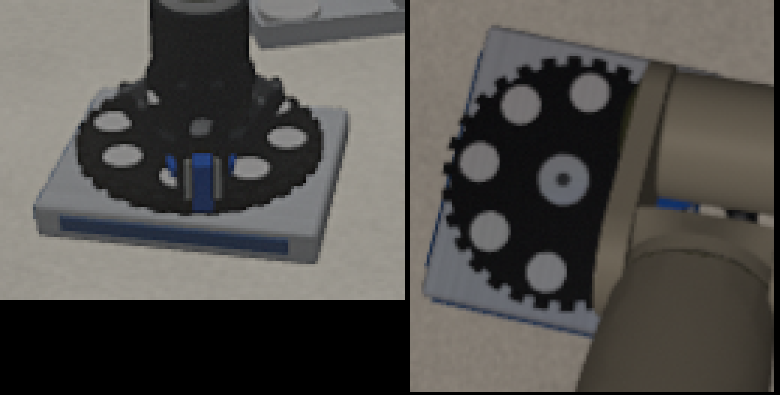

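Level and laterally aligned with the spindle. Lowering to about 3 mm over the carousel, then sliding in.

>>> {"fn": "drive_tool", "kwargs": {
  "series": "0 -0.004 0.07 0 0 0 0;0 -0.004 0.13 0 0 0 0;0 -0.004 0.13 0 0 0 0;0.2 -0.004 0.13 0 0 0 0;0.35 -0.004 0.13 0 0 0 0;0.35 -0.004 0.13 0 0 0 0"
}}

```text
time_s: 6.7
eef_pos: [521.2, 62.2, 75.2]
ee_rot: [0.001, 0.707, 0.707, 0.0]
force: [-0.9, -0.3, -0.8]
grip_width: 0.181
```

```bash
python3 - <<'E'
from h import *
go(521,115.4,75,1.571)
E
```

```text
t 6.7 pos [521.2  62.2  75.2] F [-0.9 -0.3 -0.8] g 0.181
shift [ 0.443 -0.001  0.001] turn [0.003 0.001 0.001]
```

>>> {"fn": "drive_tool", "kwargs": {
  "series": "0.1 0 0 0 0 0 0;0.2 0 0 0 0 0 0;0.3 0 0 0 0 0 0;0.36 0 0 0 0 0 0;0.4 0 0 0 0 0 0;0.4 0 0 0 0 0 0;0.4 0 0 0 0 0 0"
}}

```text
time_s: 7.4
eef_pos: [521.2, 110.0, 75.1]
ee_rot: [0.001, 0.707, 0.707, 0.0]
force: [0.4, 0.1, -0.7]
grip_width: 0.182
```

>>> {"fn": "drive_tool", "kwargs": {
  "series": "0.02 0 0.01 0 0 0 0;0.04 0 0.02 0 0 0 0;0.06 0 0.02 0 0 0 0;0.06 0 0.02 0 0 0 0"
}}

```text
time_s: 7.8
eef_pos: [521.3, 115.3, 72.8]
ee_rot: [0.002, 0.707, 0.708, -0.001]
force: [-2.3, -12.8, 2.5]
grip_width: 0.181
```

A −12.8 N reaction in y at TCP y=115.3 matches the expected home position, so the neck is at the slot bottom. Releasing.

>>> {"fn": "drive_tool", "kwargs": {
  "series": "0 0 0 0 0 0 0;0 0 0 0 0 0 0.3;0 0 0 0 0 0 0.5;0 0 0 0 0 0 0.6;0 0 0 0 0 0 0.6;0 0 0 0 0 0 0.6;0 0 -0.3 0 0 0 0.6;0 0 -0.6 0 0 0 0.6;0 0 -1 0 0 0 0.6;0 0 -1 0 0 0 0.6;0 0 -1 0 0 0 0.6"
}}

```text
time_s: 8.9
eef_pos: [521.4, 115.9, 193.5]
ee_rot: [0.002, 0.707, 0.708, -0.001]
force: [0.8, 0.0, -0.4]
grip_width: 0.598
```

>>> {"fn": "drive_tool", "kwargs": {
  "series": "-0.4 0 0 0 0 0 0.6;-0.8 0 0 0 0 0 0.6;-1 0 -0.4 0 0 0 0.6;-1 0 -0.4 0 0 0 0.6"
}}

```text
time_s: 9.3
eef_pos: [522.6, -6.6, 244.8]
ee_rot: [0.005, 0.708, 0.706, 0.001]
force: [0.3, -0.0, 0.1]
grip_width: 0.602
```

>>> {"fn": "drive_tool", "kwargs": {
  "series": "-0.4 0 0 0 0 0 0.6;-0.8 0 0 0 0 0 0.6;-1 0 0 0 0 0 0.6;-1 0 0 0 0 0 0.6"
}}

```text
time_s: 9.7
eef_pos: [521.9, -128.8, 243.7]
ee_rot: [0.004, 0.709, 0.705, -0.0]
force: [0.8, 0.6, -0.8]
grip_width: 0.598
```

```bash
python3 - <<'E'
from h import *
q=cap('side');p=cap('top')
v=np.array([520.9,171.4,1.571])
def W(x,y,z):
    c,s=np.cos(v[2]),np.sin(v[2]);return [v[0]+c*x-s*y,v[1]+s*x+c*y,z+60]
box=[W(x,y,44) for x,y in((-66,-8),(-46,-8),(-46,8),(-66,8))]
o=[]
sl=[W(x,y,8) for x,y in((34,-32.5),(20,-28),(0,-28),(-28,0),(0,28),(20,28),(34,32.5))]
for pic,(l,t,r,b) in((q,(175,130,295,215)),(p,(120,165,240,290))):
    im=cv2.resize(np.ascontiguousarray(pic['frame'][t:b,l:r]),None,fx=4,fy=4,interpolation=3);im2=im.copy()
    for P in(box,sl): cv2.polylines(im2,[((w2px(pic,P)-[l,t]+.5)*4).astype(int)],P is box,(255,0,0),1)
    o.append(cv2.resize(im2,None,fx=.8,fy=.8))
im=np.zeros((400,790,3),np.uint8)
im[:o[0].shape[0],:384]=o[0];im[:400,390:774]=o[1]
cv2.imwrite('pics/fin.png',im[:,:,::-1]);go(521,0,200,1.571)
E
```

```text
t 9.8 pos [ 522.1 -126.   244.3] F [-0.5  0.4  0.2] g 0.6
shift [ 1.052 -0.014  0.364] turn [ 0.011  0.009 -0.005]
```

View pics/fin.png

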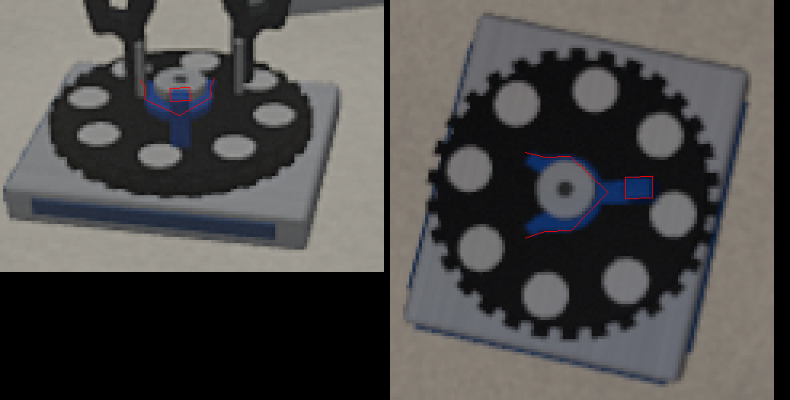

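The clip sits in the groove, and its outline and tab match the home-pose overlay in both views. I'll check the bystanders and hand in.

```bash
python3 - <<'E'
from h import *
s=[]
a=cv2.imread('pics/side0.png')
q=cap('side');b=cv2.cvtColor(q['frame'],cv2.COLOR_RGB2BGR)
print('side diff ring/orange region',cv2.absdiff(a,b)[255:305,165:250].mean(),cv2.absdiff(a,b)[255:305,255:295].mean(),telemetry.sense()['force'])
print(ctrl.finish_job())
E
```

```text
side diff ring/orange region 1.6131764705882352 13.5735 [ 0.03121989 -0.36203335 -0.60956242]
the job is handed in; nothing more can be done
None
```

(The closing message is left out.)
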